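Step a sample carrier under the pointer and hold it on its sprung end stop

TASK

Slide the sample carrier (it has an orange handle for this) so that the fixed pointer stands inside the red ring, pause there for a second, then bring the blue ring under the pointer and pause again. Last, bring the green ring under the pointer by pressing the carrier gently against the sprung brass plunger until it is firmly on the red hard stop, without ramming it, and finish while the fingers still hold the carrier pressed there, because the spring would push it back. Leave the bottles, vials and other things where they stand.

Things in the scene. Friction and masses are not known exactly. Their poses are not given: they have to be found in the camera images.
- stage: grey-silver aluminium base plate of the x-y stage, fixed to the bench, 330 (x) x 390 (y) x 18 mm high; origin at the middle of its underside. Its x axis points from the orange handle's side to the pointer's post, its y axis points along the rails towards the sprung plunger and the red stop. Carrier and slides move only along these two axes.
- carrier: sample carrier: black slab with white top and pale grey wells, 130 (x) x 144 (y) x 14 mm, top 60 mm above the bench, on crossed slides: from the stage's middle it slides 46 mm either way in the stage's x, 70 mm back and 58 mm (to the stop) forth in y (about 1 N friction; stays where left). Axes parallel to the stage's; origin in the slab's middle in plan, at bench height.
- handle_top (a point): middle of the top of the orange square handle post on a tab at the carrier's -x side: 24 x 24 mm, sides parallel to the stage's x and y, rising 42 mm above the black tab; its top is 102 mm above the bench. This point is 90 mm from the carrier's middle, on the -x side. It can be pinched from above.
- mark_red (a point): centre of the red ring on the carrier's top (26 mm outer, 14 mm inner diameter, white inside)
- mark_blue (a point): centre of the blue ring on the carrier's top (same size)
- mark_green (a point): centre of the green ring on the carrier's top (same size), near the edge away from the plunger
- pointer_tip (a point): tip of the fixed steel pointer needle, about 9 mm above the carrier's top. The needle slopes up from the tip towards the stage's +x and hangs from a thin arm, 118 to 126 mm above the bench, that leads to a post (136 mm tall) at the stage's +x edge.
- plunger (a joint): travel of the sprung brass plunger, m: 0 = fully out, grows as the carrier's +y edge pushes it in (towards the stage's +y). Spring: 5 N at first touch, 11 N at 0.012, where the carrier's edge also meets the red stop. The spring pushes the carrier back as soon as it is let go.
- plunger_nose (a point): centre of the free end of the brass plunger (14 mm diameter, 53 mm above the bench, in a blue housing); moves with the plunger. The carrier first touches it when its middle is 46 mm to the stage's +y side of the stage's middle.
- end_stop: the red hard stop: a fixed block 22 x 30 x 48 mm beside the plunger; this origin coincides with the stage's origin, not with the block
- stop_face (a point): middle of the face of the red hard stop that meets the carrier's +y edge, when the carrier's middle is 58 mm to the stage's +y side of the stage's middle. There the green ring is level in y with the pointer; in x the carrier must still be placed by hand.
- vial_black: 22 mm wide, 46 mm tall amber vial with black cap, standing on the stage's base plate; origin at the middle of its foot. A bystander, to be left alone.
- vial_white: 22 mm wide, 46 mm tall amber vial with white cap, standing on the stage's base plate; origin at the middle of its foot. A bystander, to be left alone.
- bottle_red: clear bottle with red cap, 68 mm wide, 165 mm tall, on the bench; origin at the middle of its foot. A bystander, to be left alone.
- bottle_teal: clear bottle with teal cap, 68 mm wide, 165 mm tall, on the bench; origin at the middle of its foot. A bystander, to be left alone.
- sample_jar: white jar with red lid, 72 mm wide, 75 mm tall, on the bench; origin at the middle of its foot. A bystander, to be left alone.
- dish: white porcelain dish, 90 mm wide, 32 mm tall, on the bench; origin at the middle of its foot. A bystander, to be left alone.
- vial_rack: blue vial rack, 80 x 120 x 52 mm, on the bench; origin at the middle of its underside. A bystander, to be left alone.

How it is judged (in metres and radians):
On the way, in this order (a step that is already met when the one before it is completed fails the run):
1. the red ring is at rest under the pointer (horizontal distance between mark_red and pointer_tip below 0.006 m and linear speed of carrier below 0.01 m/s), for 0.4 s.
2. the blue ring is at rest under the pointer (horizontal distance between mark_blue and pointer_tip below 0.006 m and linear speed of carrier below 0.01 m/s), for 0.4 s.
At the end, for the whole second after the job is handed in: Through the last second, still held: green ring within 6 mm (in plan) of the pointer tip, carrier at rest, plunger in more than 9.5 mm, carrier bearing on the red stop with more than 1 N, fingers bearing on the carrier with more than 2 N (horizontal distance between mark_green and pointer_tip below 0.006 m and linear speed of carrier below 0.01 m/s and value of joint plunger above 0.0095 m and contact force between carrier and end_stop above 1 N and contact force between the fingers and carrier above 2 N); the arm keeps its last pose, push and grip.
It fails at once if the carrier is rammed on the red stop (more than 60 N) (contact force between carrier and end_stop above 60 N).
It fails at once if a bystander is moved more than 20 mm (distance of any of vial_black, vial_white, bottle_red, bottle_teal, sample_jar, dish, vial_rack from where it was at the start of the episode above 0.02 m).
It also fails if it takes over 45 s, if anything falls off the work surface, if the arm or the gripper's body presses on something with over 40 N, if the wrist force passes 120 N, or if a joint passes its speed limit or range.

ROBOT

A 6-joint arm with a two-finger parallel gripper is mounted at the origin on the work surface. World frame = base frame: x ahead of the robot, y to its left, z up, the work surface at z = 0. Lengths are in m, angles in degrees, forces in N, time in s.
With the tool pointing down it reaches from about 0.35 to 0.875 m from the base axis. Payload 4.2 kg.
Tool frame: the origin (TCP) lies midway between the tips of the shut fingers; the grasp point (between the pads) lies 19 mm behind it; z points along the fingers, y is the line along which they close (so a half turn about z gives the same grasp; the last joint's range is limited). The gripper opens to 87 mm and grips with 3 to 60 N. Pads are 19 mm wide; open, the fingers measure 117 mm over their backs; the gripper's body (75 mm by 190 mm) begins 51 mm behind the grasp point.
Start: joints at [-60.183, 22.042, 0.453, 0, -68.411, -14.817], TCP at [0.162, -0.604, 0.223] pointing down, gripper open.
Joint ranges: [-179.83, 179.83], [-69.29, 118.12], [-61.27, 80.66], [-181.25, 117.63], [-171.15, -9.14], [-177.46, 177.46]. Speed limits (degrees/s): [159.86, 159.86, 180, 180, 180, 180].

INTERFACE

Orientations are given as [roll, pitch, yaw] about the fixed x, y, z axes, in that order (R = Rz(yaw) Ry(pitch) Rx(roll)).
In Python, from workcell import env gives the robot as it stands. The module is installed in compiled form; this text tells all that it offers. Calls block until the motion is done:
- env.goto(position, orientation): joint-space move of the TCP to a pose.
- env.move_straight(position, rotation=None, rate=0.15, force_limit=None): straight line of the TCP; rotation=None keeps the orientation; rate is the mean speed in m/s. With force_limit (N) it stops when the force on the tool has changed by that much, and returns True; else False.
- env.set_joints(angles): joint-space move.
- env.gripper_to(opening, grasp_force=None): opening from 0.0 (shut) to 1.0 (fully open); grasp_force is the grip in N (None keeps the last); returns when the fingers have stopped.
- env.dwell(seconds).
- env.inverse_kinematics(position, orientation): joint angles nearest the present ones, or None.
- env.read_state(): the state.
- env.grab_frame(name): name is "scene" or "top"; returns a dict with "image" (400x640x3 uint8, blue, green, red), "fx", "fy", "cx", "cy" (pixels), "position" and "orientation" of the camera in the world. Camera axes: x right, y up, looking along -z (the intrinsics and any distortion apply to the point x, -y, -z); pixel columns grow to the right and rows downward; lengths in m; the calibration is good to about 2 mm. A picture is of the moment at which its call begins. There is no depth.
A pose or a line that the arm cannot do raises env.Unreachable and nothing moves.
- env.close_job(): hands the job in; it is judged then, once.
Trained networks look in a picture, given as the dict that the camera call returned (one of the last four; its "shot" number tells which), for a name from the list of things; names that differ only in an ending like _2 or _b are one class to them, and where a whole thing is asked for, a point or a joint stands for the part that bears it (a point fixed in the world has none). Each returns a list of dicts, best first, with "score" (0 to 1); they miss things now and then, are a little off and sometimes report something else, mostly with a low value. They report only what shows in the picture. A call takes as long as a camera call.
- env.search_frame(picture, thing): "xyz" ([x, y, z] in m, in world coordinates, good to about 4 mm: the middle of the surface that is visible of it).
- env.trace(picture, thing): "mask" (400x640 bool, what is visible of it).
The state is a dict: "clock": time; "joint_positions": joint angles; "qvel": joint speeds; "joint_torque": joint torques, N m; "position": TCP position; "tool_rot": TCP orientation; "force": force on the tool from outside, world axes, zero at the start; "wrist_torque": the same for the moment, N m; "opening": opening from 0.0 (shut) to 1.0 (fully open); "finger_force": force on a finger pad.
Only numpy, scipy, OpenCV 4.12 (cv2) and the standard library are available. Lean on these libraries where they do the work, as an engineer would, in place of code of your own. Each camera call takes 0.05 s, during which the arm holds its last target. There are 200 camera calls.

## Working session

There is one attempt and no reset: what is moved stays moved. The work goes in short steps, each a Python script; the robot and the scene stay as the last script left them, time stands still between calls to the robot, and variables do not carry over. Pictures are saved under pics/ and viewed, at most 10 in all, crops included, and the job is handed in when it is done.

```bash
mkdir -p pics
python3 - <<'E'
from workcell import env
import cv2
for n in("scene","top"):
    f=env.grab_frame(n); cv2.imwrite(f"pics/{n}0.png",f["image"])
    print(n,{k:v for k,v in f.items() if k!="image"})
    for t in("stage","carrier","handle_top","mark_red","mark_blue","mark_green","pointer_tip","plunger_nose","stop_face","vial_black","vial_white","bottle_red","bottle_teal","sample_jar","dish","vial_rack"):
        try: print(t,[(d["xyz"],round(d["score"],2)) for d in env.search_frame(f,t)[:2]])
        except Exception as e: print(t,repr(e))
print(env.read_state())
E
```

```text
scene {'fx': 439.1527513172464, 'fy': 439.1527513172464, 'cx': 316.31476598105456, 'cy': 201.40674809010068, 'position': array([ 1.23180811, -0.70374571,  0.78108911]), 'orientation': array([54.13539963,  1.1384075 , 42.37872212]), 'shot': 1}
stage [([0.6724, 0.021, 0.0155], 0.56)]
carrier [([0.6769, 0.034, 0.0608], 0.78), ([0.6626, -0.4473, 0.0973], 0.74)]
handle_top [([0.6774, 0.0318, 0.0632], 0.71)]
mark_red [([0.6765, 0.0317, 0.0604], 0.67)]
mark_blue [([0.6719, 0.0319, 0.0627], 0.75)]
mark_green [([0.6756, 0.034, 0.0585], 0.81)]
pointer_tip [([0.7802, 0.0961, 0.0629], 0.92), ([0.6781, 0.033, 0.0631], 0.32)]
plunger_nose [([0.6378, 0.2076, 0.0546], 0.5)]
stop_face [([0.5969, 0.2033, 0.0489], 0.65)]
vial_black [([0.7783, 0.0985, 0.0592], 0.6), ([0.7965, -0.0744, 0.0491], 0.48)]
vial_white [([0.7276, -0.0919, 0.0499], 0.47), ([0.6762, 0.0354, 0.0585], 0.17)]
bottle_red [([0.6635, -0.4447, 0.0938], 0.97)]
bottle_teal [([0.4176, -0.4714, 0.0889], 0.64)]
sample_jar [([0.541, -0.4407, 0.0656], 0.92), ([0.5963, 0.2017, 0.0518], 0.48)]
dish [([0.433, 0.4298, 0.0176], 0.81), ([0.6341, 0.2
[... 1016 characters left out ...]
 0.68)]
{'clock': 1.7, 'joint_positions': array([-6.01823293e+01,  2.20427771e+01,  4.54423331e-01, -1.25016708e-03,
       -6.84098668e+01, -1.48157725e+01]), 'qvel': array([-0.09682978,  0.02638618, -0.02534461, -0.07216017, -0.10686431,
       -0.04085767]), 'joint_torque': array([ 2.44708768e-03, -3.90460968e+01,  1.87623721e+01,  4.22440723e+00,
        1.55448104e-02, -2.47585069e-05]), 'position': array([ 0.16180714, -0.60368972,  0.22254756]), 'tool_rot': array([-1.79998577e+02,  1.57883993e-03, -1.64998562e+02]), 'force': array([-0.03040031, -0.11741418, -0.81474151]), 'wrist_torque': array([ 0.01432518, -0.00688952,  0.02281   ]), 'finger_force': 0.0, 'opening': 1.0013399372611953}
```

Run:
```python
import cv2
a=cv2.imread("pics/scene0.png")[100:340,150:470]; cv2.imwrite("pics/sc.png",cv2.resize(a,None,fx=2.5,fy=2.5,interpolation=cv2.INTER_CUBIC))
a=cv2.imread("pics/top0.png")[20:200,200:440]; cv2.imwrite("pics/tc.png",cv2.resize(a,None,fx=3.3,fy=3.3,interpolation=cv2.INTER_CUBIC))
```

```text
(no output)
```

View pics/sc.png

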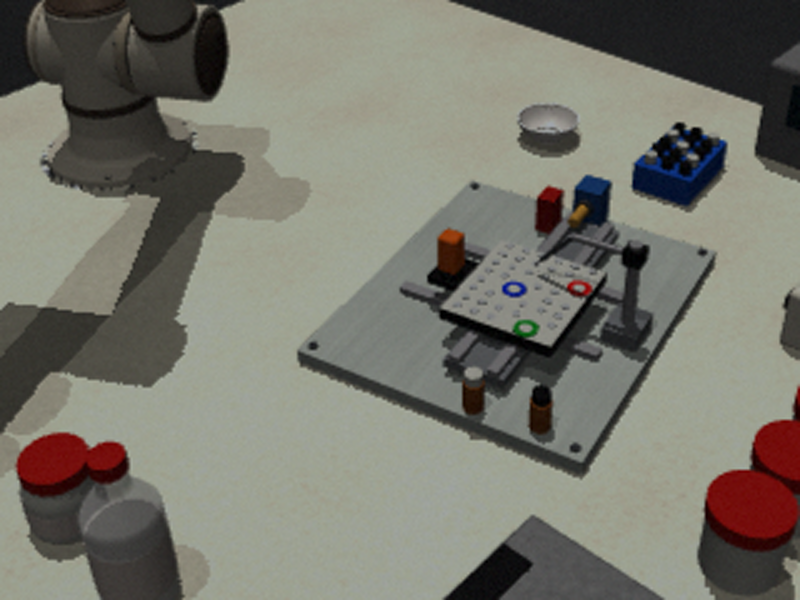

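View pics/tc.png

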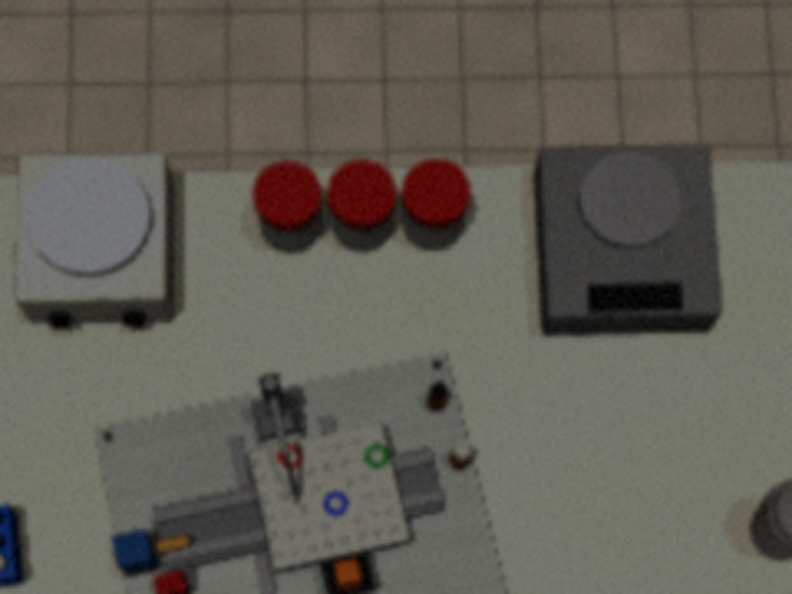

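The scene crop shows red (580,288), blue (514,289) and green (526,328), with the needle tip near (540,263) and the handle at (450,235). In the top crop the tip is near (297,497), red (291,456), blue (336,503), green (377,456) and the handle (348,573). Next I'll triangulate these and zoom in on the tip.

```bash
cat > h.py <<'E'
import numpy as np, cv2
from scipy.spatial.transform import Rotation as R
from workcell import env
def ray(f,uv):
    d=np.array([(uv[0]-f["cx"])/f["fx"],-(uv[1]-f["cy"])/f["fy"],-1.])
    return np.array(f["position"]),R.from_euler("xyz",f["orientation"],degrees=True).apply(d)
def plane(f,uv,z):
    p,d=ray(f,uv); return p+d*(z-p[2])/d[2]
def tri(r):
    A=0;b=0;
    for p,d in r:
        d=d/np.linalg.norm(d);M=np.eye(3)-np.outer(d,d);A=A+M;b=b+M@p
    x=np.linalg.solve(A,b); return x,[np.linalg.norm((np.eye(3)-np.outer(d,d)/(d@d))@(x-p)) for p,d in r]
HUE={"red":[(0,6),(174,180)],"blue":[(112,130)],"green":[(50,75)],"orange":[(8,18)]}
def blobs(f,c,box,smin=110):
    h=cv2.cvtColor(f["image"],cv2.COLOR_BGR2HSV)
    m=sum(cv2.inRange(h,(a,smin,40),(b,255,255)) for a,b in HUE[c])
    k=np.zeros_like(m);x0,y0,x1,y1=box;k[y0:y1,x0:x1]=m[y0:y1,x0:x1]
    k=cv2.morphologyEx(k,cv2.MORPH_CLOSE,np.ones((3,3),np.uint8))
    n,l,s,ce=cv2.connectedComponentsWithStats(k)
    return [(ce[i],s[i]) for i in sorted(range(1,n),key=lambda i:-s[i][4])][:3]
E
python3 - <<'E'
from h import *
S=env.grab_frame("scene");T=env.grab_frame("top")
for c in HUE:
    bs=blobs(S,c,(320,180,395,240),110 if c!="green" else 90);bt=blobs(T,c,(270,145,330,205),110 if c!="green" else 90)
    print(c,[(b[0].round(1).tolist(),b[1].tolist()) for b in bs],[(b[0].round(1).tolist(),b[1].tolist()) for b in bt])
    if bs and bt:
        print("   tri",tri([ray(S,bs[0][0]),ray(T,bt[0][0])]),"S60",plane(S,bs[0][0],.06),"T60",plane(T,bt[0][0],.06))
for n,f in(("S",S),("T",T)):
    for d in env.trace(f,"stage")[:1]:
        m=d["mask"].astype(np.uint8); cs=max(cv2.findContours(m,0,2)[0],key=cv2.contourArea)
        h=cv2.convexHull(cs).reshape(-1,2)
        w=np.array([plane(f,u,.018)[:2] for u in h],np.float32); print(n,d["score"],cv2.minAreaRect(w))
a=cv2.resize(S["image"][185:240,320:395],None,fx=8,fy=8,interpolation=cv2.INTER_CUBIC);b=cv2.resize(T["image"][145:205,265:325],None,fx=9,fy=9,interpolation=cv2.INTER_CUBIC)
cv2.imwrite("pics/s2.png",a);cv2.imwrite("pics/t2.png",b)
E
```

```text
red [([367.3, 185.9], [364, 180, 8, 13, 74]), ([381.4, 214.7], [377, 212, 10, 7, 43]), ([373.0, 188.0], [373, 188, 1, 1, 1])] [([287.2, 158.2], [284, 155, 7, 7, 25])]
   tri (array([0.68973833, 0.08013088, 0.14772931]), [np.float64(0.008966742587247997), np.float64(0.008966742587247962)]) S60 [0.60978538 0.17867701 0.06      ] T60 [0.72256589 0.09155042 0.06      ]
blue [([355.2, 215.4], [351, 213, 9, 6, 37]), ([388.0, 189.0], [388, 189, 1, 1, 1])] [([301.4, 172.2], [298, 169, 7, 7, 29])]
   tri (array([0.67143239, 0.04366718, 0.06091168]), [np.float64(0.00023735651616161885), np.float64(0.00023735651616167274)]) S60 [0.67059557 0.04439912 0.06      ] T60 [0.67184248 0.04385529 0.06      ]
green [([359.6, 231.0], [355, 228, 10, 7, 47])] [([313.9, 157.6], [311, 155, 7, 7, 29])]
   tri (array([ 0.72156713, -0.00083129,  0.06228972]), [np.float64(0.0009264632206109132), np.float64(0.0009264632206110934)]) S60 [7.19433416e-01 5.78859293e-04 6.00000000e-02] T60 [ 7.22936636e-01 -2.08990536e-04  6.00000000e-02]
orange [([329.8, 200.1], [325, 191, 11, 19, 162]), ([380.9, 185.7], [377, 181, 8, 10, 42])] [([304.9, 193.1], [301, 189, 9, 9, 65])]
   tri (array([0.59349535, 0.03198417, 0.08131602]), [np.float64(0.0015347822346928502), np.float64(0.0015347822346927342)]) S60 [0.57320057 0.05300404 0.06      ] T60 [0.59889767 0.03341551 0.06      ]
S 0.94 ((0.6467791795730591, 0.11481185257434845), (0.33464670181274414, 0.4932328164577484), 11.639935493469238)
T 0.69 ((0.6490156650543213, 0.08157558739185333), (0.3335651159286499, 0.39436477422714233), 11.650908470153809)
```

View pics/s2.png

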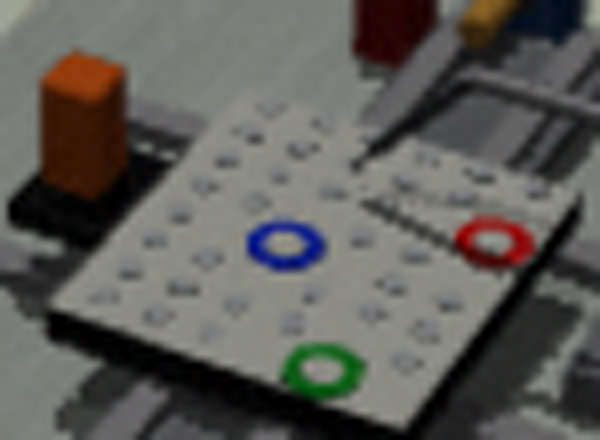

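View pics/t2.png

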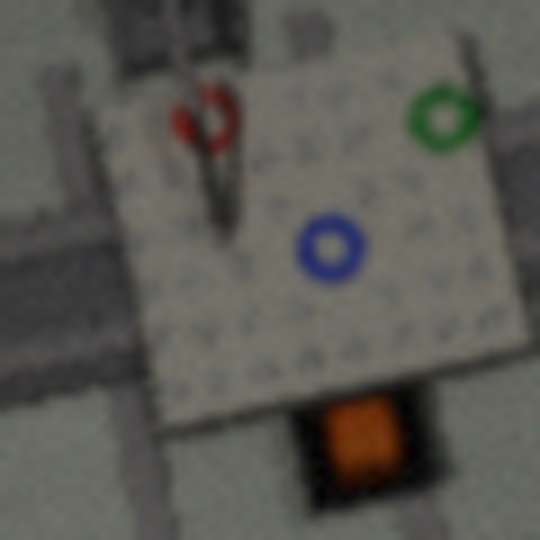

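Both zooms agree on the tip: in the scene crop it is at (356,166), with its shadow tip separate at (365,203). In the top crop it is at about (225,238). The rings and the handle's top face are clear in both.

Run:
```python
from h import *
S=env.grab_frame("scene");T=env.grab_frame("top")
ts,tt=(364.06,205.3),(289.56,171.0)
print("tip",tri([ray(S,ts),ray(T,tt)]),plane(S,ts,.069),plane(T,tt,.069))
hs,ht=(330.06,194.2),(304.9,192.2)
print("handle",tri([ray(S,hs),ray(T,ht)]),plane(S,hs,.102),plane(T,ht,.102))
rs,rt=(381.4,214.7),(287.7,158.0)
print("red",tri([ray(S,rs),ray(T,rt)]),plane(S,rs,.06),plane(T,rt,.06))
h=tri([ray(S,hs),ray(T,ht)])[0]
for y in(11.65,-168.35):print(env.inverse_kinematics([h[0],h[1],.2],[180,0,y]))
print(env.read_state()["clock"])
```

```text
tip (array([0.67247368, 0.0824463 , 0.07361171]), [np.float64(0.0014973429105875327), np.float64(0.0014973429105873397)]) [0.66804634 0.08616796 0.069     ] [0.67480256 0.08374146 0.069     ]
handle (array([0.59318149, 0.03231179, 0.10041487]), [np.float64(0.0007159155669532438), np.float64(0.0007159155669531192)]) [0.59428721 0.0299659  0.102     ] [0.59336062 0.03280795 0.102     ]
red (array([0.72301831, 0.09005876, 0.06205739]), [np.float64(0.0003155761121912427), np.float64(0.0003155761121912271)]) [0.72172863 0.09262859 0.06      ] [0.72338588 0.08996099 0.06      ]
[ 1.87224665e+01  1.99888149e+01 -6.02677066e+00  2.54444375e-14
 -6.39844144e+01  8.29275335e+01]
[ 1.87224665e+01  1.99888149e+01 -6.02677066e+00 -2.54444375e-14
 -6.39844144e+01 -9.70724665e+01]
2.0
```

Run:
```python
from h import *
h=np.array([.5935,.032]);q=[180,0,-168.35]
env.goto([*h,.25],q)
env.gripper_to(.6)
env.move_straight([*h,.13]); 
print(env.move_straight([*h,.072],rate=.06,force_limit=8))
env.gripper_to(0,grasp_force=40)
s=env.read_state();print({k:s[k] for k in("clock","position","force","opening","finger_force")})
ex=np.array([np.cos(np.radians(11.65)),np.sin(np.radians(11.65))]);ey=np.array([-ex[1],ex[0]])
p=s["position"][:2]+(-.0519)*ex+.0049*ey
print(env.move_straight([*p,s["position"][2]],rate=.05,force_limit=25))
env.dwell(.2)
s=env.read_state();print({k:s[k] for k in("clock","position","force","opening","finger_force")})
S=env.grab_frame("scene");T=env.grab_frame("top")
for c in HUE:
    print(c,[[(b[0].round(1).tolist(),b[1][4]) for b in x] for x in(blobs(S,c,(300,190,410,260),90),blobs(T,c,(250,145,340,220),90))])
a=cv2.resize(S["image"][185:240,310:385],None,fx=8,fy=8,interpolation=cv2.INTER_CUBIC);b=cv2.resize(T["image"][145:205,265:325],None,fx=8,fy=8,interpolation=cv2.INTER_CUBIC)
b=cv2.resize(b,(440,440));a=a[:,:350+0] if 0 else cv2.resize(a,(360,264))
cv2.imwrite("pics/s3.png",cv2.resize(S["image"][180:240,310:390],None,fx=8,fy=8,interpolation=cv2.INTER_CUBIC));cv2.imwrite("pics/t3.png",b)
```

```text
False
{'clock': 8.2667, 'position': array([0.59356685, 0.03211918, 0.07215229]), 'force': array([ 0.42003648, -0.26992034,  1.421704  ]), 'opening': 0.277289847951679, 'finger_force': 39.999836795032024}
False
{'clock': 9.6583, 'position': array([0.54168638, 0.02644599, 0.07211503]), 'force': array([-1.81635759, -0.3238734 ,  1.96164827]), 'opening': 0.2706846748288764, 'finger_force': 39.99986884184182}
red [[([364.4, 208.6], np.int32(51))], [([290.0, 172.5], np.int32(51)), ([309.0, 187.0], np.int32(1))]]
blue [[([338.5, 209.2], np.int32(49))], []]
green [[([342.3, 224.2], np.int32(41))], [([317.6, 170.9], np.int32(16))]]
orange [[([317.0, 196.6], np.int32(49)), ([338.1, 256.2], np.int32(33)), ([379.0, 190.0], np.int32(3))], [([304.3, 187.2], np.int32(150)), ([253.1, 184.3], np.int32(32)), ([293.5, 176.4], np.int32(8))]]
```

View pics/s3.png

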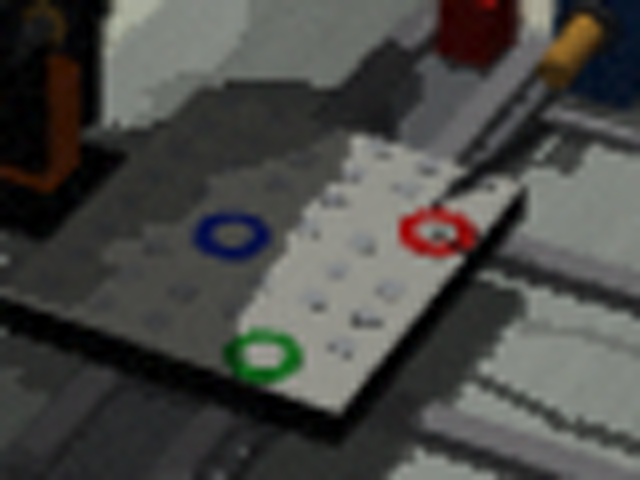

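View pics/t3.png

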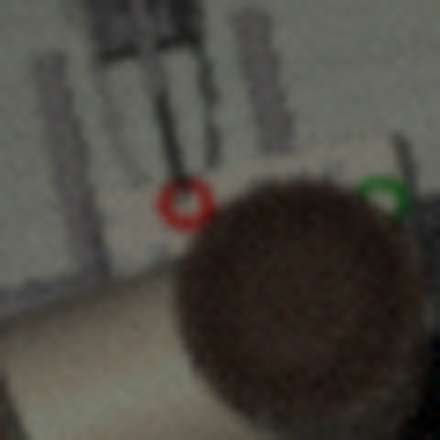

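Top: ring centre is at (186,204) and the needle ends near the ring's upper rim at (183,189). Scene: ring at (437,233), with the tip above it near (437,203). To pin the tip down, I'll take the maximum of the before and after images, since only the fixed needle stays dark in both.

Run:
```python
from h import *
out=[]
for n,(x,y) in(("scene",(364,205)),("top",(289,171))):
    f=env.grab_frame(n);b=cv2.imread(f"pics/{n}0.png")
    g=np.maximum(f["image"].min(2) if 0 else cv2.cvtColor(f["image"],6),cv2.cvtColor(b,6))
    c=g[y-9:y+9,x-9:x+9];print(n,"x from",x-9,"y from",y-9);print(c[2:16,2:16])
    out.append(cv2.resize(c,(396,396),interpolation=cv2.INTER_NEAREST))
o=np.hstack(out);cv2.imwrite("pics/m4.png",cv2.convertScaleAbs(o,alpha=1.3))
```

```text
scene x from 355 y from 196
[[138 139 144 129 128 128 127 128 104 103  96  98  97  91]
 [139 138 147 144 147 141 133 126 106 102  95  99  91  69]
 [146 148 146 147 140 139 139 128 141 127  98  90  55  25]
 [146 144 142 146 140 137 141 135 144 142 130  72  22  31]
 [148 144 142 141 141 145 145 146 141 102  48  17  39  88]
 [146 142 120 138 140 139 145 146 129  46  28  43  94 141]
 [145 143 140 139 138 145 146 132  83  57  90 120 144 146]
 [145 145 146 147 145 141 130  55  99 141 146 147 148 146]
 [145 146 146 143 139 140 127  91 119 138 139 142 145 144]
 [146 145 139 139 135 138 139 140 140 140 137 132 141 144]
 [147 147 138 122 122 122 143 136 121 139 137 134 105 128]
 [146 146 136 112 106 101 133 138 133 129 113 118 117 119]
 [145 148 139 140 141 139 140 130  83  65  73 115 102 136]
 [145 148 146 142 137 140 138 138 130  86  66  59  78 135]]
top x from 280 y from 162
[[107 101 104 102  93  67  49  75  99 104  97 106 105 107]
 [106 100 104 104  94  69  46  66  98 106  97 106 111 108]
 [111 105 103 105  99  76  47  62  95 106  97 111 109 108]
 [114 106 110 108 105  87  53  58  90 100 100 110 106 102]
 [109 109 108 103 103  96  59  46  73  79 102 112 104 110]
 [111 107 101  95 104  88  62  42  44  74 100 111 105 113]
 [111 109 103 100  97  88  84  59  58  87 106 111 109 111]
 [108 112 110 103  93 100  91  70  69 100 110 111 111 111]
 [111 112 113 110 111 108 101  84  88 100 105 109 110 113]
 [110 111 115 110 110 111 107 101 102  95  95 109 112 111]
 [108 112 113 111 107 106 109 111 106  96  96 108 109 111]
 [110 112 111 109 109 107 108 111 110 103  95 105 110 108]
 [114 111 112 109 109 105 109 110 110 106 108 109 112 112]
 [113 112 111 112 109 109 112 112 111 111 108 111 109 111]]
```

View pics/m4.png

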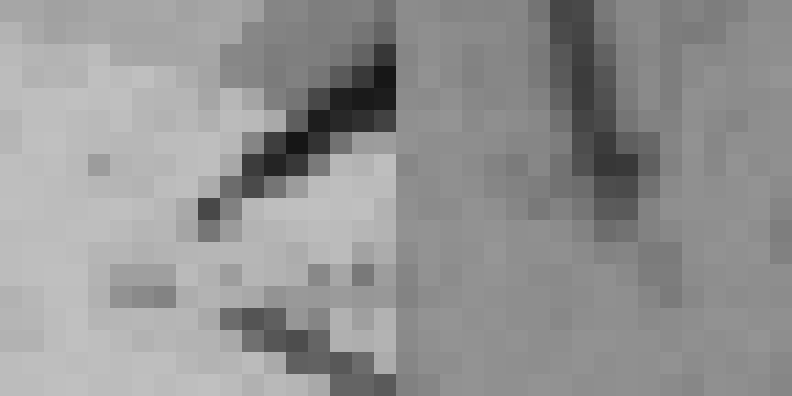

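Scene: the needle's tip pixel is about (364.2,206). Top: it ends at about (289.4,171), merging with its shadow.

Run:
```python
from h import *
S=env.grab_frame("scene");T=env.grab_frame("top")
a=np.radians(11.65);M=np.array([[np.cos(a),np.sin(a)],[-np.sin(a),np.cos(a)]])
for z in(.067,.069,.071):
  print(z,"stage dxy tip-red S",M@(plane(S,(364.2,206),z)-plane(S,(364.4,208.6),.06))[:2],"T",M@(plane(T,(289.4,171),z)-plane(T,(290.0,172.4),.06))[:2])
rs=tri([ray(S,(364.2,206)),ray(T,(289.4,171))]);print(rs, tri([ray(S,(364.4,208.6)),ray(T,(290,172.4))]))
```

```text
0.067 stage dxy tip-red S [-0.00181873  0.00182042] T [0.00339927 0.0009338 ]
0.069 stage dxy tip-red S [-0.00072079 -0.00066458] T [0.00286409 0.00093458]
0.071 stage dxy tip-red S [ 0.00037714 -0.00314958] T [0.00232891 0.00093536]
(array([0.67294585, 0.08296309, 0.0712514 ]), [np.float64(0.0017105838020160895), np.float64(0.0017105838020161647)]) (array([0.67194054, 0.08283552, 0.06151586]), [np.float64(0.00017831737605797628), np.float64(0.00017831737605805123)])
```

```bash
cat >> h.py <<'E'
a=np.radians(11.65);M=np.array([[np.cos(a),np.sin(a)],[-np.sin(a),np.cos(a)]])
def step(dx,dy,rate=.05,fl=25):
    s=env.read_state();p=s["position"];w=M.T@np.array([dx,dy])
    r=env.move_straight([p[0]+w[0],p[1]+w[1],p[2]],rate=rate,force_limit=fl)
    return r
def show(c):
    S=env.grab_frame("scene");T=env.grab_frame("top")
    s=env.read_state();print({k:s[k] for k in("clock","position","force","opening","finger_force")})
    for n,f,box,tip in(("S",S,(300,190,410,245),(364.2,206)),("T",T,(270,150,310,190),(289.4,171))):
        for b in blobs(f,c,box,90)[:2]: print(n,c,b[0].round(1),b[1][4],"dxy",(M@(plane(f,tip,.069)-plane(f,b[0],.06))[:2]).round(4))
    return S,T
E
python3 - <<'E'
from h import *
step(.001,0);env.dwell(.8);show("red")
print(step(.0597,.0357));env.dwell(.5);S,T=show("blue")
o=[cv2.resize(S["image"][180:230,340:390],(390,390),interpolation=2),cv2.resize(T["image"][145:195,265:315],(390,390),interpolation=2)]
cv2.imwrite("pics/b5.png",np.hstack(o))
E
```

```text
{'clock': 11.1083, 'position': array([0.54286572, 0.02671177, 0.07210292]), 'force': array([ 1.12080324,  0.37676079, -1.15584519]), 'opening': 0.27436530290794103, 'finger_force': 39.99987602233887}
S red [364.5 208.7] 50 dxy [-0.0011 -0.0006]
T red [290.  172.2] 50 dxy [0.0022 0.0012]
False
{'clock': 13.25, 'position': array([0.59422126, 0.07386785, 0.07212897]), 'force': array([ 0.39460235,  1.17187993, -0.77864195]), 'opening': 0.2722926388711279, 'finger_force': 39.99985333532095}
S blue [364.4 208.6] 47 dxy [-0.0008 -0.0006]
```

View pics/b5.png

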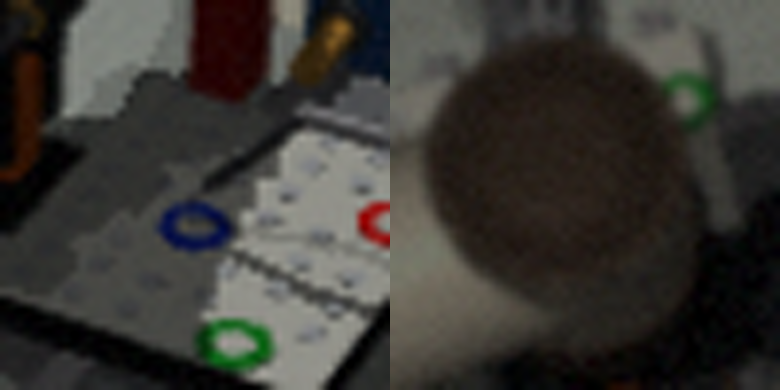

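The blue ring now sits at the same scene pixel (364,209) that red did, with the needle tip just above it. The top view is blocked by the arm. I'll move to the green ring next, stopping short of the plunger to check.

Run:
```python
from h import *
env.dwell(.3);show("green")
print(step(-.0401,.034));env.dwell(.2);show("green")
```

```text
{'clock': 13.65, 'position': array([0.59416157, 0.07376661, 0.07212206]), 'force': array([0.66438276, 1.37460167, 0.34378987]), 'opening': 0.26970245101610096, 'finger_force': 39.99983573332429}
S green [369.4 223.8] 52 dxy [-0.0407  0.0527]
T green [303.9 157.1] 18 dxy [-0.0395  0.0592]
False
{'clock': 15.15, 'position': array([0.54799859, 0.09892926, 0.07208546]), 'force': array([-1.37597924,  1.01394639,  1.08796366]), 'opening': 0.2722776645786097, 'finger_force': 39.999817460775375}
S green [361.4 212.4] 39 dxy [-0.0012  0.0186]
T green [295.4 170.9] 34 dxy [0.0017 0.0199]
```

Run:
```python
from h import *
p0=env.read_state()["position"]
print(step(0,.027,rate=.01,fl=19));
s=env.read_state();print(M@(s["position"]-p0)[:2],M@s["force"][:2])
env.dwell(.5);S,T=show("green")
for i in range(3):
    env.dwell(.3);s=env.read_state();print(M@(s["position"]-p0)[:2],M@s["force"][:2])
o=[cv2.resize(S["image"][175:225,340:390],(390,390),interpolation=2),cv2.resize(T["image"][145:195,265:315],(390,390),interpolation=2)]
cv2.imwrite("pics/g6.png",np.hstack(o))
```

```text
True
[-0.00014285  0.01789715] [ 1.97584008 -9.75184888]
{'clock': 17.7167, 'position': array([0.54438993, 0.11574913, 0.07207405]), 'force': array([ 3.69381755, -8.26013811,  2.37229864]), 'opening': 0.27367869073076406, 'finger_force': 40.123300342820585}
S green [364.  209.1] 37 dxy [-0.0007  0.0019]
T green [290.7 172.1] 31 dxy [0.0025 0.0035]
[-0.00014019  0.01719656] [ 0.95389686 -9.87256746]
[-0.00013358  0.01718719] [ 0.90342591 -8.93539896]
[-0.00013884  0.01721241] [ 2.26286816 -9.30873366]
```

View pics/g6.png

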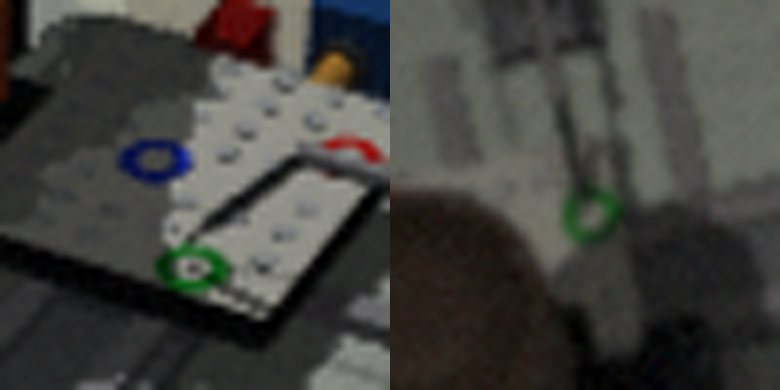

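The green ring is under the tip in x, and about 2–3 mm short of the stop in y; the lateral force of about 9 N is the spring alone. I'll press on in small increments until the force rises above the spring's 11 N.

Run:
```python
from h import *
p0=env.read_state()["position"];w=M.T@np.array([0,1.])
for i in range(1,25):
    q=p0[:2]+w*.0005*i
    env.move_straight([*q,p0[2]],rate=.005,force_limit=25);env.dwell(.15)
    s=[env.read_state()]
    for _ in range(4): env.dwell(.03); s.append(env.read_state())
    F=np.mean([M@x["force"][:2] for x in s],0);d=M@(s[-1]["position"]-p0)[:2]
    print(i,s[-1]["clock"],d.round(5),F.round(2),s[-1]["finger_force"])
    if F[1]<-21: break
show("green")
```

```text
1 19.3333 [ 0.      -0.00104] [ 0.08 -8.74] 40.129085686057806
2 19.8667 [-0.      -0.00074] [ 0.44 -9.85] 40.13840297295246
3 20.4 [ 2.0e-05 -3.6e-04] [  0.77 -10.3 ] 40.14378257532371
4 20.9333 [-0.e+00  5.e-05] [  0.95 -10.6 ] 40.14752320916159
5 21.4667 [2.e-05 5.e-04] [  0.67 -10.78] 40.15050197209348
6 22.0 [-1.0e-05  9.1e-04] [  1.25 -11.15] 40.15337104385253
7 22.5333 [1.0e-05 1.4e-03] [  0.69 -10.87] 40.15610936228768
8 23.0667 [1.00e-05 1.83e-03] [  0.68 -11.63] 40.15882307765423
9 23.6 [-1.00e-05  1.93e-03] [  1.76 -13.09] 40.153932527164216
10 24.1333 [-2.00e-05  1.96e-03] [  2.5  -14.93] 40.17724743112922
11 24.6667 [-6.00e-05  1.98e-03] [  2.7  -16.59] 40.170238595455885
12 25.2 [-6.e-05  2.e-03] [  3.34 -18.6 ] 40.19396396353841
13 25.7333 [-9.00e-05  2.02e-03] [  3.67 -20.68] 40.21768603473902
14 26.2667 [-9.00e-05  2.05e-03] [  3.96 -22.1 ] 40.20323306322098
{'clock': 26.3667, 'position': array([0.54388655, 0.11776759, 0.0720182 ]), 'force': array([  8.80012279, -20.74119887,  -1.01152898]), 'opening': 0.2709670697517407, 'finger_force': 40.20326418802142}
S green [364.3 208.5] 45 dxy [-0.0003 -0.0009]
T green [290.2 172.2] 27 dxy [0.0024 0.0017]
```

The carrier is clearly against the stop: position has stopped changing while the force has risen to about 22 N, roughly 10 N of it on the stop. The green ring is within about 2 mm of the pointer tip.

```bash
python3 -c "
from workcell import env
print(env.close_job())"
```

```text
the job is handed in; nothing more can be done
None
```

I handed the job in with red and then blue each paused under the pointer. Green is there now, about 2 mm off by the cameras, with the fingers still holding the carrier on the red stop at about 22 N; the hand-in returned no verdict.

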